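Open the sample jar beside the microscope

TASK

Open the tall sample jar: unscrew its ribbed lid anticlockwise until the threads let go (do not wrench it off), lift the lid straight up clear of the jar, and set it down, lying top side up, within the empty steel tray without dropping it. Leave the shorter jar's knobbed stopper in its place.

Things in the scene. Friction and masses are not known exactly. Their poses are not given: they have to be found in the camera images.
- lid_center (a point): Centre (half-way up) of the grey ribbed screw lid of the tall jar: 59 mm across, 32 mm tall, flat top, 60 g, z up its axis, 134 mm above the table at the start. Grips alike from all round. It unscrews anticlockwise seen from above, rising 3.9 mm per 100 degrees, without springing back; the thread frees it after 120 degrees (up to 60 more do no harm), so one grip will do if the wrist first winds back clockwise.
- jar_foot (a point): Tall glass jar with the screw lid, held in a square aluminium block (100 x 100 x 28 mm) fixed to the table. Its body is 68 mm across up to 94 mm above the table, then narrows to a 48 mm collar under the lid, whose lower edge is at 118 mm and must rise 20 mm to clear the neck. This point is the centre of the block's underside, below the lid's axis; z up.
- tray_floor (a point): Empty square stainless steel tray, 160 x 160 mm outside, fixed to the table, wall 4 mm thick and 12 mm high. This point is the centre of its inner floor, 4 mm above the table; x and y run along its sides, z up.
- stopper_center (a point): Centre of the grey stopper with a slim knob (58 mm across its flange, 36 mm tall in all) resting loosely in the shorter glass jar, which stands in a like clamp block (100 x 100 x 28 mm); the stopper's top is 118 mm above the table. z up. To be left alone.
There are look-alikes about, which are no part of the job. Leave any blue or green look-alike of the part that bears lid_center alone.

How it is judged:
On the way, in this order (a step that is already met when the one before it is completed fails the run):
1. the lid is off its thread and lifted clear above the jar: its centre at least 25 mm higher than when screwed on, and within 40 mm of the jar's axis (z of lid_center in the frame of jar_foot above 0.159 m and horizontal distance between lid_center and jar_foot below 0.04 m).
2. the lid is lowered by the gripper into the tray: still held when its lower edge is within 15 mm of the tray's floor (x of lid_center in the frame of tray_floor between -0.05 and 0.05 m and y of lid_center in the frame of tray_floor between -0.05 and 0.05 m and z of lid_center in the frame of tray_floor below 0.031 m and contact force between the fingers and lid above 0.5 N).
At the end, for the whole second after the job is handed in: The lid lies flat, top side up (within 10 degrees), on the tray's floor, its centre within 50 mm of the tray's centre along both sides (that is, wholly inside the rim); released and at rest; the stopper is within 20 mm of where it began (x of lid_center in the frame of tray_floor between -0.05 and 0.05 m and y of lid_center in the frame of tray_floor between -0.05 and 0.05 m and z of lid_center in the frame of tray_floor between 0.011 and 0.021 m and angle between lid_center's own z axis and vertical below 0.17 rad and distance of stopper_center from where it was at the start of the episode below 0.02 m and linear speed of lid below 0.02 m/s); the robot touches nothing.
It fails at once if the lid is wrenched against its thread (more than 120 N between lid and jar) (contact force between lid and jar above 120 N).
It fails at once if the shorter jar's stopper is moved more than 20 mm (distance of stopper_center from where it was at the start of the episode above 0.02 m).
It also fails if it takes over 48 s, if anything falls off the work surface, if the arm or the gripper's body presses on something with over 40 N, if the wrist force passes 120 N, or if a joint passes its speed limit or range.

ROBOT

A 6-joint arm with a two-finger parallel gripper is mounted at the origin on the work surface. World frame = base frame: x ahead of the robot, y to its left, z up, the work surface at z = 0. Lengths are in m, angles in rad, forces in N, time in s.
With the tool pointing down it reaches from about 0.375 to 0.9 m from the base axis. Payload 3.1 kg.
Tool frame: the origin (TCP) lies midway between the tips of the shut fingers; the grasp point (between the pads) lies 19 mm behind it; z points along the fingers, y is the line along which they close (so a half turn about z gives the same grasp; the last joint's range is limited). The gripper opens to 87 mm and grips with 3 to 60 N. Pads are 19 mm wide; open, the fingers measure 117 mm over their backs; the gripper's body (75 mm by 190 mm) begins 51 mm behind the grasp point.
Start: joints at [-1.292, 0.527, 1.433, -0, 1.181, -0.178], TCP at [0.276, -0.561, 0.223] pointing down, gripper open.
Joint ranges: [-3.08, 3.08], [-0.75, 2.2], [0.22, 2.44], [-1.43, 4.57], [0, 2.65], [-2.85, 2.85]. Speed limits (rad/s): [2.79, 2.79, 3.14, 3.14, 3.14, 3.14].

INTERFACE

Orientations are given as a unit quaternion [x, y, z, w].
In Python, from bench import bot gives the robot as it stands.
- The arm moves only by the shell command python3 -m jog 'ROWS'. ROWS is JSON, a list of rows, each an object of numbers: "claw": the gripper command: -1 is fully open, 1 is shut, values between are in proportion; "x", "y", "z": the shift along the tool's x, y, z as a fraction of full scale; "turn": the turn about the tool's z as a fraction of full scale. In form: [{"claw": .., "x": .., "y": .., "z": .., "turn": ..}, ...]. A call has 1 to 10 rows; each row shifts and turns the commanded pose from where the row before left it, along the tool's axes as they then stand; what a row does not reach is not made up. Full scale, the value 1, is 0.08 m for a shift and 5 degrees for a turn. A row lasts 1/12 s, in which the tool goes at most 41.7 mm and 7.16 degrees, less where a joint would pass 70% of its speed; a pose out of reach is approached as far as the arm can. A call with a number of a shift or a turn outside -1 to 1 is refused whole. A call with a gripper value outside its range is refused whole. The fingers move at their own pace and stop on an object; the grip force is fixed at half the most. Time passes only in rows, so rows that do not move let the fingers close. It gives the time, the measured TCP pose, the force, the opening and the grip force at its end, in the units of the state.
- bot.observe(): the state, without advancing time (a new reading comes with each control period).
- bot.capture(name): name is "side" or "top"; returns the picture (480x640x3 uint8, red, green, blue); there is no depth.
- bot.calibration(name): a dict with "mtx" (3x3 intrinsics, pixels), "D" ([k1, k2, p1, p2, k3] as OpenCV has them; the pictures are not rectified), "rvec" (rotation vector, rad) and "tvec" (3), from world to camera coordinates, as OpenCV has them. Camera axes: x right, y down, z forward; pixel columns grow to the right and rows downward; lengths in m; the calibration is good to about 2 mm. A picture is of the moment at which its call begins. calibration takes no time and is no camera call.
- bot.job_done(): hands the job in; it is judged then, once.
The state is a dict: "time_s": time; "joints": joint angles; "qd": joint speeds; "joint_efforts": joint torques, N m; "ee_pos": TCP position; "tool_rot": TCP orientation; "wrist_force": force on the tool from outside, world axes, zero at the start; "torque": the same for the moment, N m; "grip_width": finger opening in m; "grip_force": force on a finger pad.
Only numpy, scipy, OpenCV 4.12 (cv2) and the standard library are available. Lean on these libraries where they do the work, as an engineer would, in place of code of your own. Each camera call takes 0.05 s, during which the arm holds its last target. There are 200 camera calls.

## Working session

There is one attempt and no reset: what is moved stays moved. The work goes in short steps, Python scripts to look and compute and a shell command to move; the robot and the scene stay as the last step left them, time stands still between calls to the robot, and variables do not carry over. Pictures are saved under pics/ and viewed, at most 10 in all, crops included, and the job is handed in when it is done.

```bash
mkdir -p pics; python3 - <<'E'
from bench import bot
import cv2
for n in("top","side"):
    cv2.imwrite(f"pics/{n}0.png",bot.capture(n)[:,:,::-1])
    c=bot.calibration(n);print(n,c)
print(bot.observe())
E
```

```text
top {'mtx': array([[489.08326721,   0.        , 317.63600206],
       [  0.        , 489.08326721, 244.3295131 ],
       [  0.        ,   0.        ,   1.        ]]), 'D': array([-0.01513344,  0.        ,  0.        ,  0.        ,  0.        ]), 'rvec': array([ 2.16281271, -2.14541213,  0.10352721]), 'tvec': array([0.0165441 , 0.55850395, 0.75024841])}
side {'mtx': array([[465.23677411,   0.        , 320.52040872],
       [  0.        , 465.23677411, 232.20995478],
       [  0.        ,   0.        ,   1.        ]]), 'D': array([-0.03127528,  0.        ,  0.        ,  0.        ,  0.        ]), 'rvec': array([ 2.08673963, -0.20277995,  0.09024537]), 'tvec': array([-0.52836747,  0.16835188,  0.76896379])}
{'time_s': 0.1, 'joints': array([-1.29149710e+00,  5.28373933e-01,  1.43374928e+00, -3.47425256e-05,
        1.18141019e+00, -1.78510350e-01]), 'qd': array([ 0.00062857, -0.00227395, -0.00409081,  0.00070976, -0.00069443,
       -0.00040102]), 'joint_efforts': array([-7.19170730e-04, -4.40984309e+01, -1.77150947e+01,  6.35460787e-02,
        5.34066057e-02, -4.93628238e-05]), 'ee_pos': array([ 0.27606962, -0.55999801,  0.22167696]), 'tool_rot': array([ 9.73913536e-01,  2.26917348e-01, -6.49249794e-05, -9.68335496e-04]), 'wrist_force': array([-0.45236072,  0.71022551, -0.89483024]), 'torque': array([ 0.0172993 , -0.02301631,  0.03547414]), 'grip_force': 0.0, 'grip_width': 0.08727112652053344}
```

View pics/top0.png

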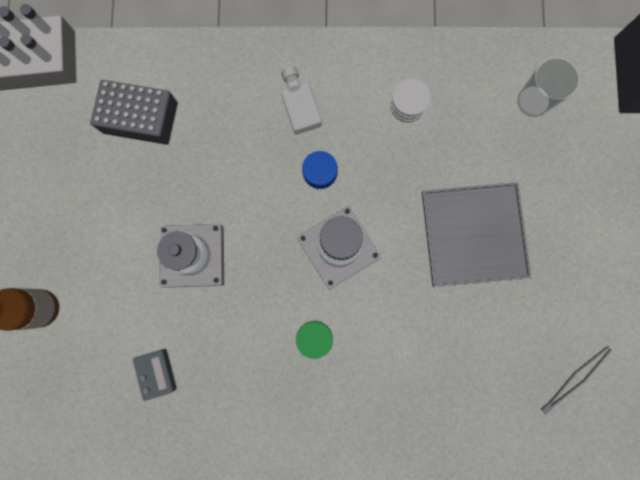

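View pics/side0.png

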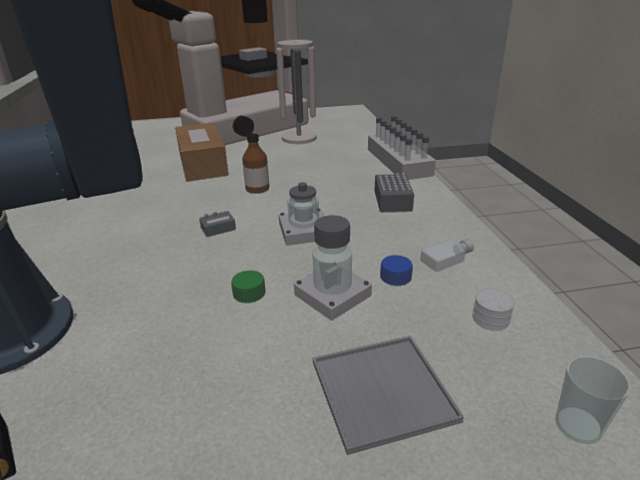

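Top view: candidates are the grey ribbed lid on the tall jar (341,238), the grey knobbed stopper (178,251), the blue lid (320,169), the green lid (314,340) and the white stack (410,98). The empty tray is at (475,235). I choose (341,238); in the side view it is the tall jar's lid at (332,231).

```bash
cat > h.py <<'E'
import numpy as np,cv2
from bench import bot
def ray(n,px,z):
    c=bot.calibration(n);R=cv2.Rodrigues(c["rvec"])[0];C=-R.T@c["tvec"]
    u=cv2.undistortPoints(np.array(px,float).reshape(-1,1,2),c["mtx"],c["D"]).reshape(-1,2)
    d=np.c_[u,np.ones(len(u))]@R
    return C+d*((z-C[2])/d[:,2])[:,None]
E
python3 - <<'E'
from h import *
im=cv2.imread("pics/top0.png");g=cv2.cvtColor(im,cv2.COLOR_BGR2GRAY)
def blob(lo,hi,cen,r):
    m=cv2.inRange(g,lo,hi);k=np.zeros_like(m);cv2.circle(k,cen,r,255,-1)
    m=cv2.morphologyEx(m&k,cv2.MORPH_OPEN,np.ones((5,5)))
    c=max(cv2.findContours(m,cv2.RETR_EXTERNAL,cv2.CHAIN_APPROX_NONE)[0],key=cv2.contourArea);return c
print("grey lid",g[238,341],"block",g[262,358],"tray",g[235,475],"table",g[330,400])
c=blob(60,100,(341,238),32);(p,r)=cv2.minEnclosingCircle(c);print(p,r,ray("top",[p],.15), "diam", np.ptp(ray("top",[(p[0]-r,p[1]),(p[0]+r,p[1])],.15),axis=0))
print("block screws",ray("top",[(348,211),(375,255),(331,283),(303,238)],.028).mean(0))
c=blob(60,135,(475,235),80);b=cv2.minAreaRect(c);print(b,ray("top",[b[0]],.012),ray("top",cv2.boxPoints(b),.012))
print("stopper",ray("top",[(178,250)],.1))
cv2.imwrite("pics/crop0.png",cv2.resize(im[180:300,280:400],None,fx=4,fy=4))
s=cv2.imread("pics/side0.png");cv2.imwrite("pics/crop1.png",np.hstack([cv2.resize(im[190:290,290:390],(400,400)),cv2.resize(s[210:320,280:390],(400,400))]))
E
```

```text
grey lid 112 block 140 tray 113 table 160Traceback (most recent call last):
  File "<stdin>", line 8, in <module>
  File "<stdin>", line 6, in blob
ValueError: max() iterable argument is empty
```

```bash
python3 - <<'E'
from h import *
im=cv2.imread("pics/top0.png");g=cv2.cvtColor(im,cv2.COLOR_BGR2GRAY)
def blob(lo,hi,cen,r):
    m=cv2.inRange(g,lo,hi);k=np.zeros_like(m);cv2.circle(k,cen,r,255,-1)
    m=cv2.morphologyEx(m&k,cv2.MORPH_OPEN,np.ones((5,5)))
    return max(cv2.findContours(m,cv2.RETR_EXTERNAL,cv2.CHAIN_APPROX_NONE)[0],key=cv2.contourArea)
c=blob(102,124,(341,238),32);p,r=cv2.minEnclosingCircle(c);print(p,r,cv2.contourArea(c),ray("top",[p],.15),"diam",np.ptp(ray("top",[(p[0]-r,p[1]),(p[0]+r,p[1])],.15),axis=0))
print("block screws",ray("top",[(348,211),(375,255),(331,283),(303,238)],.028).mean(0))
c=blob(60,135,(475,235),80);b=cv2.minAreaRect(c);print(b,ray("top",[b[0]],.012),ray("top",cv2.boxPoints(b),.012))
print("stopper",ray("top",[(178,250)],.1))
s=cv2.imread("pics/side0.png");cv2.imwrite("pics/crop1.png",np.hstack([cv2.resize(im[190:290,290:390],(400,400)),cv2.resize(s[210:320,280:390],(400,400))]))
E
```

```text
(340.7189636230469, 236.90145874023438) 21.838294982910156 1326.5 [[ 0.55522032 -0.01240076  0.15      ]] diam [0.00040417 0.05927967 0.        ]
block screws [ 0.55540822 -0.01358205  0.028     ]
((475.7574157714844, 234.0742645263672), (98.4091796875, 101.59329986572266), 84.2894058227539) [[ 0.57938774 -0.2374569   0.012     ]] [[ 0.65218904 -0.14792957  0.012     ]
 [ 0.67031866 -0.31557708  0.012     ]
 [ 0.50821436 -0.32516099  0.012     ]
 [ 0.49062286 -0.16135122  0.012     ]]
stopper [[0.540751   0.22458344 0.1       ]]
```

View pics/crop1.png

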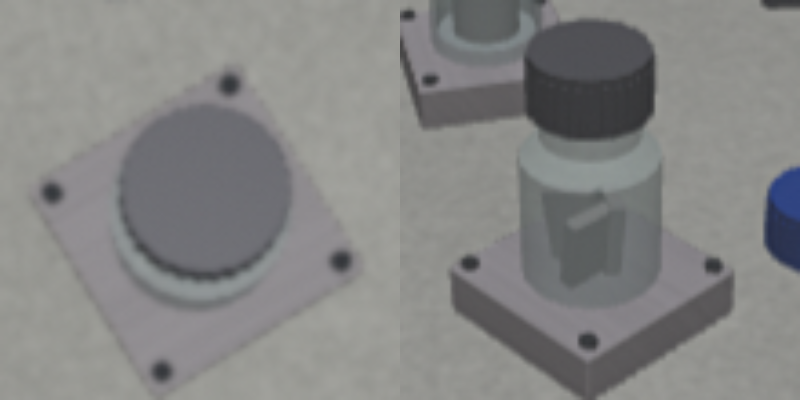

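The crop shows the grey ribbed lid with its flat top, seated on the tall jar in its block, so the choice is confirmed. Lid axis is about (0.555,-0.013) and tray centre about (0.580,-0.2375).

```bash
python3 -m jog '[{"claw":-1,"x":0.3,"y":-0.23,"z":0,"turn":0},{"claw":-1,"x":0.3,"y":-0.23,"z":0,"turn":0},{"claw":-1,"x":0.3,"y":-0.23,"z":0,"turn":0},{"claw":-1,"x":0.3,"y":-0.23,"z":0,"turn":0},{"claw":-1,"x":0.3,"y":-0.23,"z":0,"turn":0},{"claw":-1,"x":0.3,"y":-0.23,"z":0,"turn":0},{"claw":-1,"x":0.3,"y":-0.23,"z":0,"turn":0},{"claw":-1,"x":0.3,"y":-0.23,"z":0,"turn":0},{"claw":-1,"x":0.3,"y":-0.23,"z":0,"turn":0},{"claw":-1,"x":0.3,"y":-0.23,"z":0,"turn":0}]'
python3 -m jog '[{"claw":-1,"x":0.3,"y":-0.23,"z":0,"turn":0},{"claw":-1,"x":0.3,"y":-0.23,"z":0,"turn":0},{"claw":-1,"x":0.3,"y":-0.23,"z":0,"turn":0},{"claw":-1,"x":0.3,"y":-0.23,"z":0,"turn":0},{"claw":-1,"x":0.3,"y":-0.23,"z":0,"turn":0},{"claw":-1,"x":0.3,"y":-0.23,"z":0,"turn":0},{"claw":-1,"x":0.3,"y":-0.23,"z":0,"turn":0},{"claw":-1,"x":0.3,"y":-0.23,"z":0,"turn":0},{"claw":-1,"x":0,"y":0,"z":0,"turn":0},{"claw":-1,"x":0,"y":0,"z":0,"turn":0}]'
cat >> h.py <<'E'
from scipy.spatial.transform import Rotation as Ro
def go(t):
    o=bot.observe();R=Ro.from_quat(o["tool_rot"])
    print("t",o["time_s"],"pos",o["ee_pos"].round(4),"j",o["joints"].round(3),"zdir",R.as_matrix()[:,2].round(3))
    print("F",o["wrist_force"].round(1),"M",o["torque"].round(2),"w",round(o["grip_width"],4),"gf",round(o["grip_force"],1))
    print("tool shift in full scales",(R.inv().apply(np.array(t)-o["ee_pos"])/.08).round(3))
E
python3 -c "
from h import *;go([.5553,-.0128,.124])"
```

```text
time_s: 0.93
ee_pos: [0.4104, -0.2879, 0.2223]
tool_rot: [0.974, 0.227, -0.0, -0.0]
wrist_force: [0.6, 0.6, 0.1]
grip_width: 0.087
grip_force: 0.0
time_s: 1.77
ee_pos: [0.5174, -0.0712, 0.2222]
tool_rot: [0.974, 0.229, -0.0, -0.0]
wrist_force: [0.2, -0.0, -0.2]
grip_width: 0.0871
grip_force: 0.0
t 1.7667 pos [ 0.5174 -0.0712  0.2222] j [-0.351  0.391  1.688 -0.     1.064  0.759] zdir [-0.001  0.    -1.   ]
F [ 0.2 -0.  -0.2] M [-0.03  0.    0.05] w 0.0871 gf 0.0
tool shift in full scales [ 0.75  -0.442  1.227]
```

```bash
python3 -m jog '[{"claw":-1,"x":0.25,"y":-0.15,"z":0,"turn":0},{"claw":-1,"x":0.25,"y":-0.15,"z":0,"turn":0},{"claw":-1,"x":0.25,"y":-0.14,"z":0,"turn":0},{"claw":-1,"x":0,"y":0,"z":0.2,"turn":0},{"claw":-1,"x":0,"y":0,"z":0.2,"turn":0},{"claw":-1,"x":0,"y":0,"z":0.1,"turn":0},{"claw":-1,"x":0,"y":0,"z":0,"turn":0},{"claw":-1,"x":0,"y":0,"z":0,"turn":0}]'
python3 - <<'E'
from h import *
go([.5553,-.0128,.124])
cv2.imwrite("pics/s2.png",np.vstack([bot.capture("top")[120:360,160:560,::-1],bot.capture("side")[120:360,160:560,::-1]]))
E
```

```text
time_s: 2.43
ee_pos: [0.5551, -0.0154, 0.1822]
tool_rot: [0.974, 0.226, -0.001, -0.0]
wrist_force: [-0.3, -0.6, 0.5]
grip_width: 0.0872
grip_force: 0.0
t 2.4333 pos [ 0.5551 -0.0154  0.1822] j [-0.229  0.487  1.65  -0.     1.007  0.886] zdir [-0.001  0.    -1.   ]
F [-0.3 -0.6  0.5] M [ 0.03 -0.   -0.  ] w 0.0872 gf 0.0
tool shift in full scales [ 0.017 -0.028  0.727]
```

View pics/s2.png

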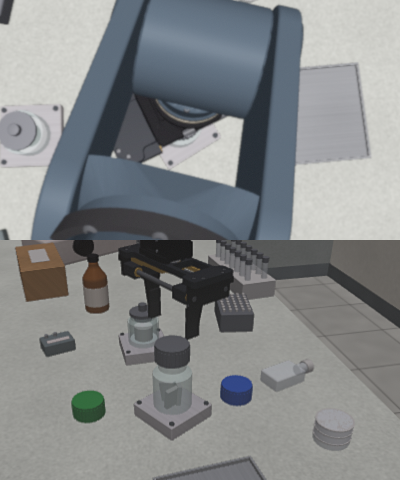

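The side crop shows the open fingertips at (152,318) and (192,335) straddling a point just above the lid at (172,350). That is consistent with being over the lid, so I descend and grip.

```bash
python3 -m jog '[{"claw":-1,"x":0.017,"y":-0.028,"z":0.15,"turn":0},{"claw":-1,"x":0,"y":0,"z":0.15,"turn":0},{"claw":-1,"x":0,"y":0,"z":0.15,"turn":0},{"claw":-1,"x":0,"y":0,"z":0.15,"turn":0},{"claw":-1,"x":0,"y":0,"z":0.125,"turn":0},{"claw":-1,"x":0,"y":0,"z":0,"turn":0},{"claw":-1,"x":0,"y":0,"z":0,"turn":0}]'
python3 -c "
from h import *;go([.5553,-.0128,.124])"
```

```text
time_s: 3.12
ee_pos: [0.5559, -0.0121, 0.1247]
tool_rot: [0.974, 0.227, -0.0, -0.0]
wrist_force: [-0.7, 0.3, 0.3]
grip_width: 0.0869
grip_force: 0.0
t 3.1167 pos [ 0.5559 -0.0121  0.1247] j [-0.223  0.571  1.697 -0.     0.874  0.891] zdir [-0.  0. -1.]
F [-0.7  0.3  0.3] M [-0.06 -0.01 -0.02] w 0.0869 gf 0.0
tool shift in full scales [-0.011  0.005  0.008]
```

```bash
python3 -m jog '[{"claw":1,"x":0,"y":0,"z":0,"turn":0},{"claw":1,"x":0,"y":0,"z":0,"turn":0},{"claw":1,"x":0,"y":0,"z":0,"turn":0},{"claw":1,"x":0,"y":0,"z":0,"turn":0},{"claw":1,"x":0,"y":0,"z":0,"turn":0},{"claw":1,"x":0,"y":0,"z":0,"turn":0},{"claw":1,"x":0,"y":0,"z":0,"turn":0},{"claw":1,"x":0,"y":0,"z":0,"turn":0}]'
python3 -c "
from h import *;go([.5553,-.0128,.124])"
```

```text
time_s: 3.78
ee_pos: [0.5561, -0.0119, 0.1249]
tool_rot: [0.974, 0.227, 0.0, 0.0]
wrist_force: [-0.5, -0.6, 3.4]
grip_width: 0.0583
grip_force: 30.0
t 3.7833 pos [ 0.5561 -0.0119  0.1249] j [-0.222  0.57   1.697  0.     0.874  0.891] zdir [ 0.001 -0.    -1.   ]
F [-0.5 -0.6  3.4] M [-0.01  0.03 -0.06] w 0.0583 gf 30.0
tool shift in full scales [-0.014  0.006  0.011]
```

Gripped: width 58 mm, 30 N, small side force. Now I unscrew anticlockwise (negative turn), rising with the thread.

```bash
python3 -m jog '[{"claw":1,"x":0,"y":0,"z":-0.0025,"turn":-0.5},{"claw":1,"x":0,"y":0,"z":-0.0025,"turn":-1},{"claw":1,"x":0,"y":0,"z":-0.0025,"turn":-1},{"claw":1,"x":0,"y":0,"z":-0.0025,"turn":-1},{"claw":1,"x":0,"y":0,"z":-0.0025,"turn":-1},{"claw":1,"x":0,"y":0,"z":-0.0025,"turn":-1},{"claw":1,"x":0,"y":0,"z":-0.0025,"turn":-1}]'
python3 -c "
from h import *;go([.5553,-.0128,.1265])"
```

```text
time_s: 4.37
ee_pos: [0.556, -0.0118, 0.1261]
tool_rot: [0.87, 0.492, 0.0, 0.0]
wrist_force: [0.2, 0.3, 1.7]
grip_width: 0.0578
grip_force: 30.0
t 4.3667 pos [ 0.556  -0.0118  0.1261] j [-0.222  0.568  1.696  0.     0.877  0.319] zdir [ 0.  0. -1.]
F [0.2 0.3 1.7] M [ 0.02  0.01 -0.03] w 0.0578 gf 30.0
tool shift in full scales [-0.015 -0.001 -0.005]
```

```bash
python3 -m jog '[{"claw":1,"x":0,"y":0,"z":-0.0025,"turn":-1},{"claw":1,"x":0,"y":0,"z":-0.0025,"turn":-1},{"claw":1,"x":0,"y":0,"z":-0.0025,"turn":-1},{"claw":1,"x":0,"y":0,"z":-0.0025,"turn":-1},{"claw":1,"x":0,"y":0,"z":-0.0025,"turn":-1},{"claw":1,"x":0,"y":0,"z":-0.0025,"turn":-1},{"claw":1,"x":0,"y":0,"z":-0.0025,"turn":-1},{"claw":1,"x":0,"y":0,"z":-0.0025,"turn":-1},{"claw":1,"x":0,"y":0,"z":-0.0025,"turn":-1},{"claw":1,"x":0,"y":0,"z":-0.0025,"turn":-1}]'
python3 -c "
from h import *;go([.5553,-.0128,.128])"
python3 -m jog '[{"claw":1,"x":0,"y":0,"z":-0.0025,"turn":-1},{"claw":1,"x":0,"y":0,"z":-0.0025,"turn":-1},{"claw":1,"x":0,"y":0,"z":-0.0025,"turn":-1},{"claw":1,"x":0,"y":0,"z":-0.0025,"turn":-1},{"claw":1,"x":0,"y":0,"z":-0.0025,"turn":-1},{"claw":1,"x":0,"y":0,"z":-0.0025,"turn":-1},{"claw":1,"x":0,"y":0,"z":-0.0025,"turn":-1},{"claw":1,"x":0,"y":0,"z":-0.0025,"turn":-1},{"claw":1,"x":0,"y":0,"z":-0.0025,"turn":-1},{"claw":1,"x":0,"y":0,"z":-0.0025,"turn":-1}]'
python3 -c "
from h import *;go([.5553,-.0128,.13])"
```

```text
time_s: 5.2
ee_pos: [0.5556, -0.0119, 0.1281]
tool_rot: [0.581, 0.814, -0.0, -0.0]
wrist_force: [-1.3, -1.5, 2.5]
grip_width: 0.0576
grip_force: 30.0
t 5.2 pos [ 0.5556 -0.0119  0.1281] j [-0.222  0.565  1.695 -0.     0.882 -0.553] zdir [-0.001 -0.    -1.   ]
F [-1.3 -1.5  2.5] M [-0.08  0.06 -0.01] w 0.0576 gf 30.0
tool shift in full scales [-0.009 -0.007  0.001]
time_s: 6.03
ee_pos: [0.5556, -0.0122, 0.13]
tool_rot: [0.182, 0.983, -0.0, -0.0]
wrist_force: [-0.6, -1.3, 2.0]
grip_width: 0.0577
grip_force: 30.0
t 6.0333 pos [ 0.5556 -0.0122  0.13  ] j [-2.230e-01  5.620e-01  1.693e+00 -1.000e-03  8.860e-01 -1.426e+00] zdir [-0.001 -0.001 -1.   ]
F [-0.6 -1.3  2. ] M [-0.13  0.   -0.06] w 0.0577 gf 30.0
tool shift in full scales [ 0.    -0.008  0.   ]
```

133 degrees done. A little more turn, then a gentle lift while watching the force.

```bash
python3 -m jog '[{"claw":1,"x":0,"y":0,"z":-0.0025,"turn":-1},{"claw":1,"x":0,"y":0,"z":-0.0025,"turn":-1},{"claw":1,"x":0,"y":0,"z":-0.0025,"turn":-1},{"claw":1,"x":0,"y":0,"z":0,"turn":0},{"claw":1,"x":0,"y":0,"z":-0.0125,"turn":0},{"claw":1,"x":0,"y":0,"z":-0.0125,"turn":0},{"claw":1,"x":0,"y":0,"z":-0.0125,"turn":0},{"claw":1,"x":0,"y":0,"z":0,"turn":0}]'
python3 -c "
from h import *;go([.5553,-.0128,.18])"
```

```text
time_s: 6.7
ee_pos: [0.5558, -0.0118, 0.1335]
tool_rot: [0.055, 0.998, 0.0, -0.0]
wrist_force: [-0.5, -0.2, -1.4]
grip_width: 0.0576
grip_force: 30.0
t 6.7 pos [ 0.5558 -0.0118  0.1335] j [-0.222  0.557  1.691  0.     0.894 -1.683] zdir [-0.  0. -1.]
F [-0.5 -0.2 -1.4] M [-0.08  0.01  0.01] w 0.0576 gf 30.0
tool shift in full scales [ 0.005 -0.013 -0.581]
```

Free: the lid's weight shows and nothing resists. Lifting on.

```bash
python3 -m jog '[{"claw":1,"x":0,"y":0,"z":-0.05,"turn":0},{"claw":1,"x":0,"y":0,"z":-0.05,"turn":0},{"claw":1,"x":0,"y":0,"z":-0.1,"turn":0},{"claw":1,"x":0,"y":0,"z":-0.15,"turn":0},{"claw":1,"x":0,"y":0,"z":-0.2,"turn":0},{"claw":1,"x":0,"y":0,"z":-0.2,"turn":0},{"claw":1,"x":0,"y":0,"z":0,"turn":0},{"claw":1,"x":0,"y":0,"z":0,"turn":0}]'
python3 - <<'E'
from h import *
go([.58,-.2375,.19])
cv2.imwrite("pics/s3.png",bot.capture("side")[60:360,160:560,::-1])
E
```

```text
time_s: 7.37
ee_pos: [0.5568, -0.012, 0.1948]
tool_rot: [0.055, 0.999, -0.0, 0.002]
wrist_force: [1.1, 0.4, -1.0]
grip_width: 0.0578
grip_force: 30.0
t 7.3667 pos [ 0.5568 -0.012   0.1948] j [-0.222  0.47   1.637  0.     1.031 -1.684] zdir [ 0.003 -0.001 -1.   ]
F [ 1.1  0.4 -1. ] M [ 0.09 -0.15 -0.02] w 0.0578 gf 30.0
tool shift in full scales [-0.596 -2.771  0.063]
```

View pics/s3.png

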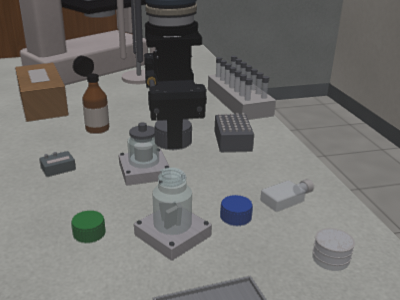

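The lid is in the gripper at (173,133) and the jar's neck is bare at (172,178). Now over to the tray.

```bash
python3 -m jog '[{"claw":1,"x":-0.06,"y":-0.277,"z":0,"turn":0},{"claw":1,"x":-0.06,"y":-0.277,"z":0,"turn":0},{"claw":1,"x":-0.06,"y":-0.277,"z":0,"turn":0},{"claw":1,"x":-0.06,"y":-0.277,"z":0,"turn":0},{"claw":1,"x":-0.06,"y":-0.277,"z":0,"turn":0},{"claw":1,"x":-0.06,"y":-0.277,"z":0,"turn":0},{"claw":1,"x":-0.06,"y":-0.277,"z":0,"turn":0},{"claw":1,"x":-0.06,"y":-0.277,"z":0,"turn":0},{"claw":1,"x":-0.06,"y":-0.277,"z":0,"turn":0},{"claw":1,"x":-0.06,"y":-0.277,"z":0,"turn":0}]'
python3 -m jog '[{"claw":1,"x":0,"y":0,"z":0,"turn":0},{"claw":1,"x":0,"y":0,"z":0,"turn":0},{"claw":1,"x":0,"y":0,"z":0.25,"turn":0},{"claw":1,"x":0,"y":0,"z":0.25,"turn":0},{"claw":1,"x":0,"y":0,"z":0.25,"turn":0},{"claw":1,"x":0,"y":0,"z":0.25,"turn":0},{"claw":1,"x":0,"y":0,"z":0.25,"turn":0},{"claw":1,"x":0,"y":0,"z":0.25,"turn":0},{"claw":1,"x":0,"y":0,"z":0,"turn":0},{"claw":1,"x":0,"y":0,"z":0,"turn":0}]'
python3 - <<'E'
from h import *
go([.58,-.2375,.0105])
cv2.imwrite("pics/s4.png",bot.capture("side")[150:480,160:560,::-1])
E
```

```text
time_s: 8.25
ee_pos: [0.5786, -0.238, 0.1919]
tool_rot: [0.055, 0.998, 0.001, -0.001]
wrist_force: [0.7, -0.6, 0.1]
grip_width: 0.0576
grip_force: 30.0
time_s: 9.08
ee_pos: [0.5781, -0.2355, 0.0721]
tool_rot: [0.054, 0.999, 0.001, -0.002]
wrist_force: [0.2, -0.9, -0.6]
grip_width: 0.0579
grip_force: 30.0
t 9.0833 pos [ 0.5781 -0.2355  0.0721] j [-0.566  0.721  1.545  0.     0.88  -2.028] zdir [-0.004  0.003 -1.   ]
F [ 0.2 -0.9 -0.6] M [ 0.09 -0.09 -0.04] w 0.0579 gf 30.0
tool shift in full scales [-0.03  -0.025  0.77 ]
```

View pics/s4.png

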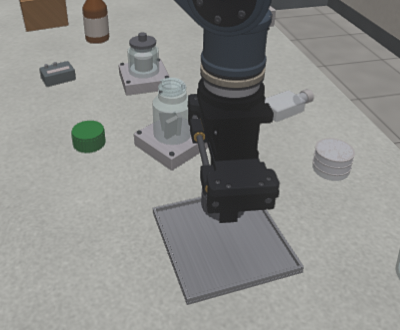

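The lid hangs over the tray at about (222,205). Lowering: first 50 mm, then small steps with the force watched.

```bash
python3 -m jog '[{"claw":1,"x":0,"y":0,"z":0.2,"turn":0},{"claw":1,"x":0,"y":0,"z":0.2,"turn":0},{"claw":1,"x":0,"y":0,"z":0.15,"turn":0},{"claw":1,"x":0,"y":0,"z":0.1,"turn":0},{"claw":1,"x":0,"y":0,"z":0.05,"turn":0},{"claw":1,"x":0,"y":0,"z":0,"turn":0},{"claw":1,"x":0,"y":0,"z":0,"turn":0},{"claw":1,"x":0,"y":0,"z":0,"turn":0}]'
python3 -c "
from h import *;go([.58,-.2375,.0107])"
```

```text
time_s: 9.8
ee_pos: [0.58, -0.2378, 0.0183]
tool_rot: [0.055, 0.999, -0.0, 0.001]
wrist_force: [-0.9, -0.3, -1.1]
grip_width: 0.0575
grip_force: 30.0
t 9.8 pos [ 0.58   -0.2378  0.0183] j [-0.567  0.802  1.561  0.     0.776 -2.028] zdir [ 0.001 -0.001 -1.   ]
F [-0.9 -0.3 -1.1] M [ 0.08 -0.14  0.02] w 0.0575 gf 30.0
tool shift in full scales [0.    0.003 0.095]
```

```bash
python3 -m jog '[{"claw":1,"x":0,"y":0,"z":0.03,"turn":0},{"claw":1,"x":0,"y":0,"z":0.02,"turn":0},{"claw":1,"x":0,"y":0,"z":0.02,"turn":0},{"claw":1,"x":0,"y":0,"z":0,"turn":0},{"claw":1,"x":0,"y":0,"z":0,"turn":0}]'
python3 -c "
from h import *;go([.58,-.2375,.0107])"
python3 -m jog '[{"claw":1,"x":0,"y":0,"z":0.0125,"turn":0},{"claw":1,"x":0,"y":0,"z":0,"turn":0},{"claw":1,"x":0,"y":0,"z":0,"turn":0}]'
```

```text
time_s: 10.22
ee_pos: [0.5793, -0.2373, 0.0119]
tool_rot: [0.055, 0.999, 0.0, -0.0]
wrist_force: [0.7, 0.3, -1.1]
grip_width: 0.0575
grip_force: 30.0
t 10.2167 pos [ 0.5793 -0.2373  0.0119] j [-0.567  0.812  1.563  0.     0.767 -2.028] zdir [-0.  0. -1.]
F [ 0.7  0.3 -1.1] M [ 0.09 -0.1  -0.01] w 0.0575 gf 30.0
tool shift in full scales [-0.009 -0.001  0.014]
time_s: 10.47
ee_pos: [0.5794, -0.2374, 0.0109]
tool_rot: [0.055, 0.999, -0.0, 0.0]
wrist_force: [0.1, -0.1, -0.4]
grip_width: 0.0577
grip_force: 30.0
```

```bash
python3 -m jog '[{"claw":1,"x":0,"y":0,"z":0.0125,"turn":0},{"claw":1,"x":0,"y":0,"z":0,"turn":0},{"claw":1,"x":0,"y":0,"z":0,"turn":0}]'
```

```text
time_s: 10.72
ee_pos: [0.5795, -0.2374, 0.0109]
tool_rot: [0.055, 0.999, -0.0, 0.0]
wrist_force: [-1.8, 0.9, 5.1]
grip_width: 0.058
grip_force: 30.0
```

The lid is on the floor (5 N up). Releasing, then backing off straight up.

```bash
python3 -m jog '[{"claw":0.2,"x":0,"y":0,"z":0,"turn":0},{"claw":-0.2,"x":0,"y":0,"z":0,"turn":0},{"claw":-0.8,"x":0,"y":0,"z":0,"turn":0},{"claw":-0.8,"x":0,"y":0,"z":0,"turn":0},{"claw":-0.8,"x":0,"y":0,"z":0,"turn":0},{"claw":-0.8,"x":0,"y":0,"z":0,"turn":0}]'
python3 -m jog '[{"claw":-0.8,"x":0,"y":0,"z":-0.1,"turn":0},{"claw":-0.8,"x":0,"y":0,"z":-0.2,"turn":0},{"claw":-0.8,"x":0,"y":0,"z":-0.3,"turn":0},{"claw":-0.8,"x":0,"y":0,"z":-0.3,"turn":0},{"claw":-0.8,"x":0,"y":0,"z":-0.3,"turn":0},{"claw":-0.8,"x":0,"y":0,"z":-0.3,"turn":0},{"claw":-0.8,"x":0,"y":0,"z":-0.3,"turn":0},{"claw":-0.8,"x":0,"y":0,"z":0,"turn":0},{"claw":-0.8,"x":0,"y":0,"z":0,"turn":0}]'
python3 - <<'E'
from h import *
go([.58,-.2375,.15])
cv2.imwrite("pics/s5.png",bot.capture("side")[150:480,160:560,::-1])
E
```

```text
time_s: 11.22
ee_pos: [0.5794, -0.2374, 0.0097]
tool_rot: [0.055, 0.999, 0.0, -0.0]
wrist_force: [-0.4, -0.1, -0.2]
grip_width: 0.0749
grip_force: 0.0
time_s: 11.97
ee_pos: [0.5804, -0.238, 0.1561]
tool_rot: [0.055, 0.999, -0.001, 0.002]
wrist_force: [-0.2, 0.7, 0.3]
grip_width: 0.0782
grip_force: 0.0
t 11.9667 pos [ 0.5804 -0.238   0.1561] j [-0.567  0.606  1.492 -0.     1.039 -2.028] zdir [ 0.004 -0.002 -1.   ]
F [-0.2  0.7  0.3] M [ 0.11 -0.14 -0.05] w 0.0782 gf 0.0
tool shift in full scales [0.005 0.006 0.076]
```

View pics/s5.png

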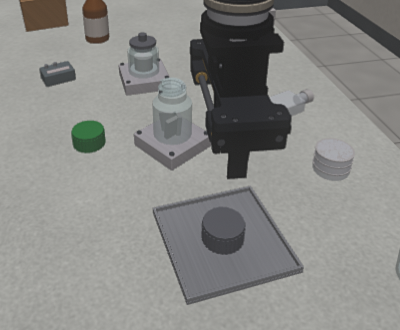

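The lid lies flat, top up, near the tray's centre at (223,230). The stopper is still in place at (143,45), and the gripper is clear.

```bash
python3 -c "
from bench import bot;print(bot.job_done())"
```

```text
the job is handed in; nothing more can be done
None
```

The tall jar's lid is unscrewed and lies flat, top side up, near the middle of the steel tray; the stopper was left alone, and the job was handed in at about 12 s (no verdict was returned).

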